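# Wind the belt tensioner to its stop and hold it

## Robot

A 6-joint arm with a two-finger parallel gripper is mounted at the origin on a cart in front of the work surface, level with it; the furniture and walls round the work are solid. World frame = base frame: x ahead of the robot, y to its left, z up, the work surface at z = 0. Lengths are in m, angles in rad, forces in N, time in s.
With the tool pointing down it reaches from about 0.375 to 0.825 m from the base axis. Payload 5.5 kg.
Tool frame: the origin (TCP) lies between the finger pads; the fingertips stand 8 mm ahead of it and the grasp point (between the pads) lies 11 mm behind it (r.nose_length is the distance from the TCP to the fingertips, in m); z points along the fingers, y is the line along which they close (so a half turn about z gives the same grasp; the last joint's range is limited). The gripper opens to 85 mm and grips with 20 to 120 N. Pads are 22 mm wide; open, the fingers measure 114 mm over their backs; the gripper's body (76 mm by 85 mm) begins 54 mm behind the grasp point. The pads swing forward as they close: fully open they stand 13 mm farther back than shut.
Start: joints at [-1.244, 0.314, -0.047, 1.21, 0, 1.571], TCP at [0.193, -0.568, 0.239] pointing down, gripper open.
Joint ranges: [-2.67, 2.67], [-0.69, 1.73], [-1.03, 1.25], [-2.08, 2.16], [-1.42, 1.45], [-3.14, 3.14]. Speed limits (rad/s): [2.39, 2.39, 3.01, 3.14, 3.14, 3.14].

## Interface

Orientations are given as a unit quaternion [x, y, z, w].
In Python, from cell import telemetry, imaging, r gives the robot as it stands.
- The arm moves only by the tool move_arm, never from a script. Its argument "increments" is a list of rows, each a list of 5 numbers: the shift along the tool's x, y, z normalised to -1 to 1, where 1 is 0.02 m, then the turn about the tool's z normalised to -1 to 1, where 1 is 5 degrees, then the opening, from 0 (shut) to 1 (fully open). In form: [[tx, ty, tz, yaw, gripper], ...]. A call has exactly 8 rows; each row shifts and turns the commanded pose from where the row before left it, along the tool's axes as they then stand; what a row does not reach is not made up. A row lasts 1/12 s, in which the tool goes at most 41.7 mm and 7.16 degrees, less where a joint would pass 70% of its speed; a pose out of reach is approached as far as the arm can. A call with a number of a shift or a turn outside -1 to 1 is refused whole. A call with a gripper value outside its range is refused whole. The fingers move at their own pace and stop on an object; "force" is the grip in N (left out, the last holds). Time passes only in rows, so rows that do not move let the fingers close, or fill a call up. It gives the time, the measured TCP pose, the force, the opening and the grip force at its end, in the units of the state.
- telemetry.observe(): the state, without advancing time (a new reading comes with each control period).
- imaging.snapshot(name): name is "side" or "top"; returns the picture (384x512x3 uint8, blue, green, red); there is no depth.
- imaging.camera_info(name): a dict with "fov_y" (degrees; the focal length in pixels is half the picture's height over the tangent of half this angle, whatever the lens; pixels are square), "cx", "cy" (the principal point, pixels), "k1" (the pictures are not rectified: a ray, as slopes to the right and down, at radius r is drawn at 1 + k1 r^2 times it, then the intrinsics apply), "R" (3x3) and "t" (3): a world point X has camera coordinates R X + t. Camera axes: x right, y down, z forward; pixel columns grow to the right and rows downward; lengths in m; the calibration is good to about 2 mm. A picture is of the moment at which its call begins. camera_info takes no time and is no camera call.
- r.close_job(): hands the job in; it is judged then, once.
The state is a dict: "time_s": time; "joints": joint angles; "dq": joint speeds; "tau": joint torques, N m; "tcp_pos": TCP position; "ee_rot": TCP orientation; "ft_force": force on the tool from outside, world axes, zero at the start; "ft_torque": the same for the moment, N m; "grip_width": finger opening in m; "grasp_force": force on a finger pad.
Only numpy, scipy, OpenCV 4.12 (cv2) and the standard library are available. Lean on these libraries where they do the work, as an engineer would, in place of code of your own. Each camera call takes 0.05 s, during which the arm holds its last target. There are 200 camera calls.

## Task

The small pail stands in the way of the belt tensioner's arm: first hang it by its handle on the tensioner's hook and let go of it. Then swing the tensioner arm against its spring, clockwise seen from above, all the way to its stop, and keep holding it there with the fingers so that a belt could be slipped on: finish while still holding it. Leave the sanding block, the steel bench block and the wood block where they are.

Things in the scene. Friction and masses are not known exactly. Their poses are not given: they have to be found in the camera images.
- tensioner_base: Belt tensioner unit fixed to the bench. Grey plate 120 x 270 x 8 mm (own frame: x -35..85, y -140..130), origin at bench height; x points from its front edge to its back, y left, z up. On it: aluminium pulley at (50, 45) mm, 54 across, top 52 high; pivot body at (15, -20); stop pin 38 high; at (62, 100) the bent rod with the hook.
- hook_seat (a point): Point on top of the hook's level rod, 150 mm above the bench, frame parallel to tensioner_base. Rod 7 mm thick, along the base's x axis: from 38 mm behind this point (there it bends down to the plate, upright part 50 mm behind) to 28 mm in front; there the end turns up, 10 mm higher than this point, 40 mm in front at most. The rest of the unit is lower.
- pivot (a point): Axis of the tensioner arm, at bench height; the pivot body round it is 52 mm across, its top 41 mm above the bench. Frame parallel to that of tensioner_base.
- tension_pivot (a joint): Angle of the tensioner arm (rad): 0 at rest, grows as the arm swings clockwise seen from above, 1.2 at its stop. A spring always pulls it back to 0: at the roller it takes about 2.5 N to leave the rest and 7 N at the stop.
- tension_arm: Flat steel arm, 16 mm wide, 6 thick, underside 28 mm above the bench; origin on the pivot axis at its underside, x along the arm to the roller, whose axis is 100 mm from the pivot; z up. At rest it points to the base's right (-85 degrees from the base's x axis), at the stop to its front right (-154 degrees).
- idler: Upright black roller on the end of the arm, 24 mm across (27 mm at its foot), 42 mm tall, turning freely on its own axis, so that it can be gripped from above while the arm swings; origin on its axis at its foot, 35 mm above the bench; top 77 mm above the bench. z up.
- pail: Loose open steel pail, 44 mm across, 50 tall, 130 g; origin at the centre of its underside, z up. A stiff arched handle of 6 mm rod stands over its mouth in its y-z plane, 45 mm wide, feet at y +-19.5 mm on the rim, arch top 90 mm above the underside. Starts upright on the bench before the plate, where the roller comes at the stop.
- handle_top (a point): Underside of the top of the pail's handle arch, where it hangs on a hook: 84 mm above the pail's underside (34 mm above its rim), on its axis.
- emery_block: Bystander: brown sanding block, 53 x 95 x 29 mm, lying on the bench; origin at the centre of its underside.
- bench_block: Bystander: flat square steel bench block, 75 x 75 x 20 mm, lying on the bench; origin at the centre of its underside.
- wood_block: Bystander: wooden block with drilled holes, 55 x 55 x 40 mm, on the bench; origin at the centre of its underside.
There are look-alikes about, which are no part of the job. Leave any green or red look-alike of the pail alone.

How it is judged:
On the way, in this order (a step that is already met when the one before it is completed fails the run):
1. the pail hangs by its handle on the hook, let go (horizontal distance between handle_top and hook_seat below 0.035 m and z of handle_top in the frame of hook_seat between -0.006 and 0.008 m and y of handle_top in the frame of hook_seat between -0.012 and 0.012 m and contact force between pail and tensioner_base above 0.2 N and contact force between pail and the fingers below 0.05 N and contact force between pail and the arm below 0.05 N and angle between pail's own z axis and vertical below 0.5 rad), for 0.4 s.
2. the tensioner arm is wound to its stop and held by the fingers (value of joint tension_pivot above 1.14 rad and velocity of joint tension_pivot between -0.15 and 0.15 rad/s and contact force between the fingers and tension_arm above 1 N), for 0.3 s.
At the end, for the whole second after the job is handed in: Fingers hold the arm (over 1 N), still, within 0.06 rad of its stop (1.2 rad), no other thing touching it; the pail hangs on the hook: handle top resting on the rod, within 35 mm of the seat point and 12 mm across the rod, upright within 0.5 rad, not touched by the robot (all of step 1 and all of step 2 and contact force between each of pail, emery_block, bench_block, wood_block and tension_arm below 0.05 N); the arm keeps its last pose, push and grip.
It fails at once if the sanding block shifted by more than 30 mm (distance of emery_block from where it was at the start of the episode above 0.03 m).
It fails at once if the steel bench block shifted by more than 30 mm (distance of bench_block from where it was at the start of the episode above 0.03 m).
It fails at once if the drilled wood block shifted by more than 30 mm (distance of wood_block from where it was at the start of the episode above 0.03 m).
It also fails if it takes over 51 s, if anything falls off the work surface, if the arm or the gripper's body presses on something with over 40 N, if the wrist force passes 120 N, or if a joint passes its speed limit or range.

## Working session

There is one attempt and no reset: what is moved stays moved. The work goes in short steps, Python scripts to look and compute and a tool call to move; the robot and the scene stay as the last step left them, time stands still between calls to the robot, and variables do not carry over. Pictures are saved under pics/ and viewed, at most 10 in all, crops included, and the job is handed in when it is done.

Besides the shell and the picture viewer there is one more tool, called after "Request:" in YAML: its name, and indented under it one key for each argument. move_arm: Moves the arm, as the interface text tells. Scaled input: -1 to 1 covers 0.02 m each way for a shift and 5 degrees each way for a turn. Its arguments: {"type":"object","properties":{"increments":{"type":"array","items":{"type":"array","items":{"type":"number","minimum":-1,"maximum":1}}},"force":{"type":"number"}},"required":["increments"]}

```bash
mkdir -p pics; cat > h.py <<'E'
import numpy as np, cv2
from cell import telemetry, imaging, r
def K(n):
    c=imaging.camera_info(n); f=192/np.tan(np.radians(c["fov_y"])/2)
    return c,f,np.array(c["R"]),np.array(c["t"])
def ray(n,u,v):
    c,f,R,t=K(n)
    d=np.array([[f,0,c["cx"]],[0,f,c["cy"]],[0,0,1.]])
    # radial: xd = x(1+k1 r^2)
    p=cv2.undistortPoints(np.array([[[u,v]]],float),d,np.array([c["k1"],0,0,0.]))[0,0]
    return -R.T@t, R.T@np.array([p[0],p[1],1.])
def plane(n,u,v,z):
    o,d=ray(n,u,v); return o+d*(z-o[2])/d[2]
def tri(a,b):
    A=np.zeros((3,3));B=np.zeros(3)
    for n,u,v in(a,b):
        o,d=ray(n,u,v);d/=np.linalg.norm(d);P=np.eye(3)-np.outer(d,d);A+=P;B+=P@o
    return np.linalg.solve(A,B)
def proj(n,X):
    c,f,R,t=K(n);p=R@np.array(X)+t;x=p[:2]/p[2];x=x*(1+c["k1"]*(x@x));return f*x+[c["cx"],c["cy"]]
def snap(n,name):
    im=imaging.snapshot(n);cv2.imwrite(f"pics/{name}.png",im);return im
E
python3 - <<'E'
from h import *
a=snap("top","t0");b=snap("side","s0")
for n in("top","side"):
    c,f,R,t=K(n);print(n,f,c["cx"],c["cy"],c["k1"],-R.T@t,R[2])
cv2.imwrite("pics/both0.png",np.hstack([a,b])[:, :])
cv2.imwrite("pics/t0b.png",cv2.resize(a,(800,600)));cv2.imwrite("pics/s0b.png",cv2.resize(b,(800,600)))
print(telemetry.observe())
E
```

```text
top 375.92697564567993 254.0179948695206 188.17745035716578 -0.06842948951178636 [ 0.3407412  -0.18010872  1.02748038] [ 0.18272452  0.02860153 -0.98274804]
side 359.81999740441637 262.7407776185488 190.02164518542935 0.032370074970225295 [0.47173242 0.51285754 0.62422931] [ 0.04427376 -0.79917067 -0.5994715 ]
{'time_s': 0.1, 'joints': array([-1.24404967e+00,  3.14141625e-01, -4.79214557e-02,  1.21016333e+00,
       -1.44472038e-06,  1.57077829e+00]), 'dq': array([ 1.91685067e-04, -1.01766630e-03,  2.79424848e-03,  3.55745179e-05,
       -1.08619748e-03,  9.78051608e-04]), 'tau': array([-1.57658142e-04, -5.40766275e+01,  3.40541732e+01,  1.11946752e-02,
        1.14861660e-05, -3.88588234e-06]), 'tcp_pos': array([ 0.19242998, -0.56781931,  0.23855421]), 'ee_rot': array([ 9.86682516e-01,  1.62656392e-01, -1.17005863e-04, -7.05402208e-04]), 'ft_force': array([0.53038164, 0.19141611, 0.48655999]), 'ft_torque': array([-0.00565252,  0.01867198, -0.00640199]), 'grasp_force': 0.0, 'grip_width': 0.08541272024617633}
```

View pics/t0b.png

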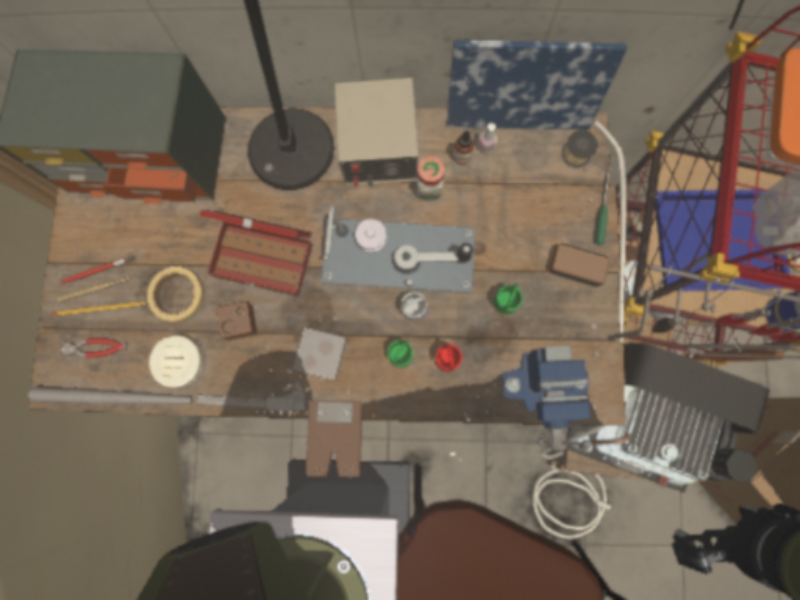

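View pics/s0b.png

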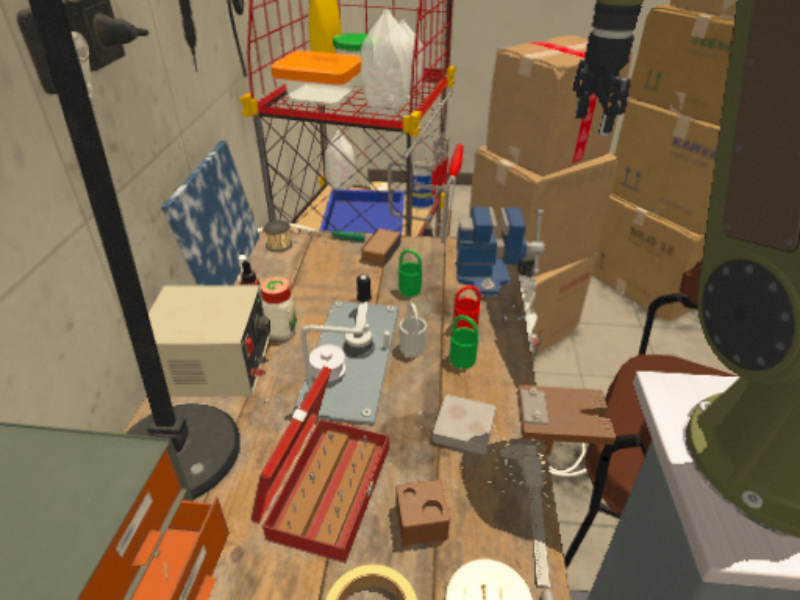

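The top view shows the grey plate at (323-477, 218-292), the idler at (464,252) and the hook rod at (330,230). There are four pail candidates in it: grey steel (413,304), green (508,298), green (400,352) and red (448,356). The grey one fits: it is bare steel, stands just in front of the plate, and is where the roller ends up. I'll confirm that in an enlarged crop and measure from it.

```bash
python3 - <<'E'
from h import *
a=cv2.imread("pics/t0.png");b=cv2.imread("pics/s0.png")
A=cv2.resize(a[130:215,200:314],None,fx=7,fy=7,interpolation=cv2.INTER_CUBIC)[:,:798]
cv2.imwrite("pics/c_t.png",A)
B=cv2.resize(b[165:275,180:300],None,fx=5.4,fy=5.4,interpolation=cv2.INTER_CUBIC)
cv2.imwrite("pics/c_s.png",B)
print(A.shape,B.shape)
# plate mask
hsv=cv2.cvtColor(a,cv2.COLOR_BGR2HSV)
print(a[180,225],a[150,265],a[195,264])
s=1/1.5625
for n,u,v,z in[("top",332,218,.008),("top",477,228,.008),("top",473,292,.008),("top",323,282,.008)]:
    print(plane(n,u*s,v*s,z))
E
```

```text
(595, 798, 3) (594, 648, 3)
[134 137 134] [138 142 138] [179 192 197]
[ 0.66860343 -0.0289992   0.008     ]
[ 0.65408034 -0.2918417   0.008     ]
[ 0.53654922 -0.28456675  0.008     ]
[ 0.54950584 -0.01831374  0.008     ]
```

View pics/c_t.png

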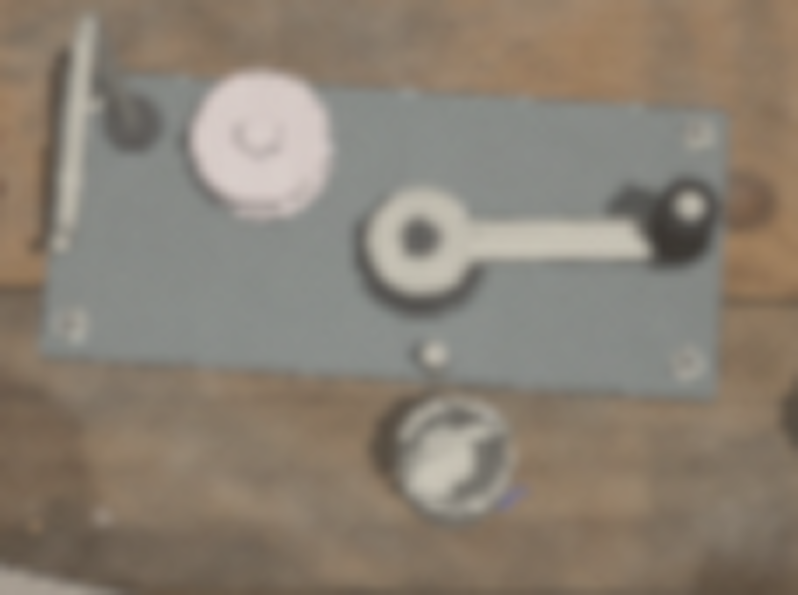

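View pics/c_s.png

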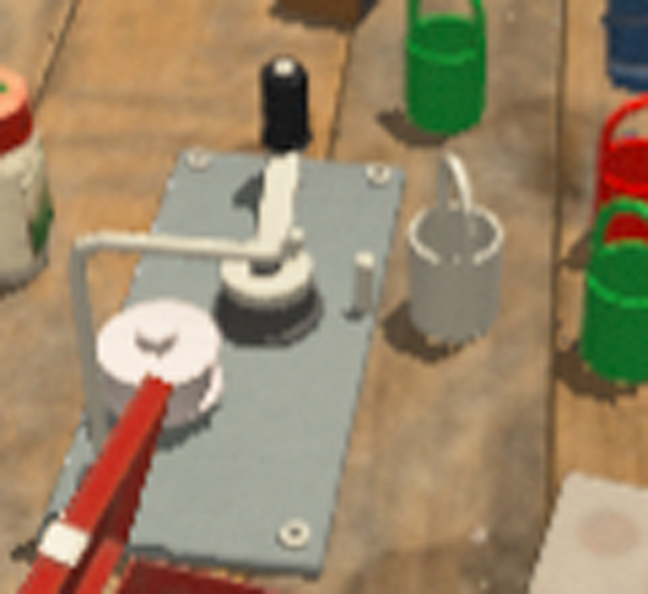

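The crops confirm it. The bare steel pail is at top crop (453,457) and side crop (456,234), and the hook rod runs from (88,20) to (60,240) in the top crop. Next I fit the base pose from these points and zoom in on the handle for its yaw.

```bash
cat >> h.py <<'E'
def ct(U,V): return ((U+.5)/7-.5+200,(V+.5)/7-.5+130)
def cs(U,V): return ((U+.5)/5.4-.5+180,(V+.5)/5.4-.5+165)
E
python3 - <<'E'
from h import *
from scipy.optimize import least_squares
obs=[("top",ct(728,107),(85,-140,8)),("top",ct(716,397),(-35,-140,8)),("top",ct(42,352),(-35,130,8)),
("top",ct(260,140),(50,45,52)),("top",ct(419,238),(15,-20,41)),("top",ct(60,240),(26,100,155)),
("side",cs(183,153),(85,-140,8)),("side",cs(403,172),(-35,-140,8)),("side",cs(320,575),(-35,130,8)),("side",cs(266,252),(15,-20,41))]
def W(p,b):
    c,s=np.cos(p[2]),np.sin(p[2]);x,y,z=np.array(b)/1000
    return np.array([p[0]+c*x-s*y,p[1]+s*x+c*y,z])
f=lambda p:np.concatenate([proj(n,W(p,b))-uv for n,uv,b in obs])
s=least_squares(f,[.6,-.15,0.05],loss="soft_l1");p=s.x
print("base",p,np.degrees(p[2]));print(f(p).reshape(-1,2).round(1).tolist())
for k,b in dict(seat=(62,100,150),tip=(22,100,160),pivot=(15,-20,0)).items():print(k,W(p,b))
for n,a in(("rest",-85),("stop",-154)):
    t=np.radians(a);print(n,W(p,(15+100*np.cos(t),-20+100*np.sin(t),77)))
print("idler top tri",tri(("top",*ct(690,205)),("side",*cs(285,66))),"plane",plane("top",*ct(690,205),.077))
print("rim",plane("top",*ct(455,457),.05),plane("side",*cs(456,234),.05))
a=cv2.imread("pics/t0.png");b=cv2.imread("pics/s0.png")
# top: pail px ~ (264,195); side ~ (264,205)
A=cv2.resize(a[180:210,249:279],(400,400),interpolation=cv2.INTER_CUBIC)
B=cv2.resize(b[190:230,250:280],(390,520),interpolation=cv2.INTER_CUBIC)
C=np.zeros((520,800,3),np.uint8);C[:400,:400]=A;C[:,410:]=B;cv2.imwrite("pics/z1.png",C)
E
```

```text
base [ 0.57811477 -0.14319282 -0.04270242] -2.4466683495787422
[[-0.1, 0.0], [-0.2, 0.4], [-1.2, 0.9], [-0.7, -1.0], [-0.2, -0.1], [1.5, -19.3], [-0.7, -0.8], [0.8, -1.0], [0.7, -1.1], [0.2, 1.4]]
seat [ 0.64432719 -0.04593073  0.15      ]
tip [ 0.60436365 -0.04422315  0.16      ]
pivot [ 0.5922473  -0.16381493  0.        ]
rest [ 0.59670223 -0.26371565  0.077     ]
stop [ 0.50057845 -0.20377518  0.077     ]
idler top tri [ 0.59647374 -0.2653913   0.07911549] plane [ 0.59743052 -0.26560164  0.077     ]
rim [ 0.5051265  -0.17990833  0.05      ] [ 0.50598713 -0.17855186  0.05      ]
```

View pics/z1.png

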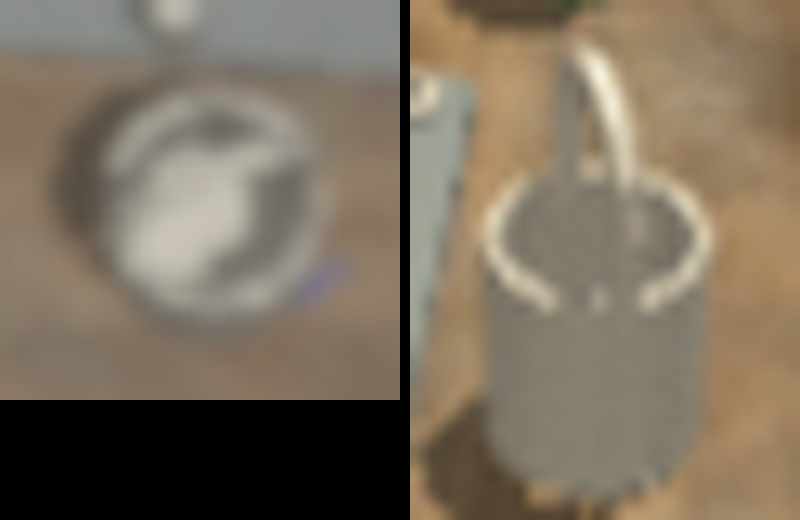

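Close-up: the pail rim is centred at (213,200) in the top view. In the side view the arch top is at (583,50), the far foot near (565,175) and the near foot near (632,300). The hook's foot stands at (62,100), so the seat is 50 mm in front of it. Next I work out the handle yaw and check the hook.

```bash
python3 - <<'E'
from h import *
zs=lambda X,Y:((X-409.5)/13-.5+250,(Y+.5)/13-.5+190)
zt=lambda X,Y:((X+.5)/13.333-.5+249,(Y+.5)/13.333-.5+180)
far=plane("side",*zs(565,175),.05);near=plane("side",*zs(632,300),.05)
d=near-far;print("feet",far,near,np.linalg.norm(d),"yaw",np.degrees(np.arctan2(-d[0],d[1])))
print("top side@.088",plane("side",*zs(583,50),.088))
f2=plane("top",*zt(298,155),.05);n2=plane("top",*zt(122,265),.05);d=n2-f2
print("topfeet",f2,n2,np.linalg.norm(d),np.degrees(np.arctan2(-d[0],d[1])))
print("rim top",plane("top",*zt(213,200),.05))
p=[.57811,-.14319,-.0427];c,s=np.cos(p[2]),np.sin(p[2])
W=lambda x,y,z:np.array([p[0]+c*x-s*y,p[1]+s*x+c*y,z])
print("seat",W(.012,.1,.15),"tip",W(-.028,.1,.16))
print("tip obs",tri(("top",*ct(60,242)),("side",*cs(298,234))),plane("top",*ct(60,242),.157))
print("bend obs",tri(("top",*ct(88,20)),("side",*cs(80,243))),"exp",W(.062,.1,.147))
for q in[(60,240),(88,20)]:print(plane("top",*ct(*q),.15))
E
```

```text
feet [ 0.51374438 -0.19753062  0.05      ] [ 0.49853399 -0.1611016   0.05      ] 0.03947694971297399 yaw 22.662242433628325
top side@.088 [ 0.51016682 -0.18828279  0.088     ]
topfeet [ 0.51534204 -0.19638479  0.05      ] [ 0.4926162  -0.16204002  0.05      ] 0.04118284786238238 33.49249025388804
rim top [ 0.50597654 -0.17973791  0.05      ]
seat [ 0.59436776 -0.04379339  0.15      ] tip [ 0.55440422 -0.04208591  0.16      ]
tip obs [ 0.55864343 -0.04362422  0.15798969] [ 0.55899165 -0.04346977  0.157     ]
bend obs [ 0.64310075 -0.04752788  0.14443045] exp [ 0.64432219 -0.04592775  0.147     ]
[ 0.56145695 -0.04233714  0.15      ]
[ 0.64111239 -0.04836868  0.15      ]
```

Request:
move_arm:
  increments:
    - [0,0,0,-1,0.85]
    - [0,0,0,-0.26,0.85]
    - [1,-0.49,0,0,0.85]
    - [1,-0.49,0,0,0.85]
    - [1,-0.49,0,0,0.85]
    - [1,-0.49,0,0,0.85]
    - [1,-0.49,0,0,0.85]
    - [1,-0.49,0,0,0.85]
  force: 30

```text
time_s: 0.77
tcp_pos: [0.2769, -0.4632, 0.2391]
ee_rot: [0.976, 0.216, -0.0, -0.0]
ft_force: [-0.6, -0.3, 0.2]
grip_width: 0.0731
grasp_force: 0.0
```

Request:
move_arm:
  increments:
    - [1,-0.49,0,0,0.85]
    - [1,-0.49,0,0,0.85]
    - [1,-0.49,0,0,0.85]
    - [1,-0.49,0,0,0.85]
    - [1,-0.49,0,0,0.85]
    - [1,-0.49,0,0,0.85]
    - [1,-0.49,0,0,0.85]
    - [1,-0.49,0,0,0.85]

```text
time_s: 1.43
tcp_pos: [0.3887, -0.3245, 0.2392]
ee_rot: [0.976, 0.216, -0.0, -0.0]
ft_force: [-0.5, 0.1, -0.9]
grip_width: 0.0727
grasp_force: 0.0
```

Request:
move_arm:
  increments:
    - [1,-0.49,0,0,0.85]
    - [1,-0.49,0,0,0.85]
    - [1,-0.49,0,0,0.85]
    - [1,-0.49,0,0,0.85]
    - [1,-0.49,0,0,0.85]
    - [1,-0.49,0,0,0.85]
    - [1,-0.49,0,0,0.85]
    - [0.4,-0.19,0,0,0.85]

```text
time_s: 2.1
tcp_pos: [0.493, -0.1953, 0.2391]
ee_rot: [0.976, 0.217, 0.0, -0.0]
ft_force: [0.1, -0.8, -0.1]
grip_width: 0.0724
grasp_force: 0.0
```

```bash
cat >> h.py <<'E'
def go(x,y,z,deg):
    # print state and required tool-frame shift in units of 20 mm / 5 deg (turn applied first)
    s=telemetry.observe();q=s["ee_rot"];from scipy.spatial.transform import Rotation as Q
    M=Q.from_quat(q).as_matrix();a=np.degrees(np.arctan2(M[1,0],M[0,0]))
    t=np.radians(deg);d=np.array([x,y,z])-s["tcp_pos"]
    print("t",s["time_s"],"tcp",s["tcp_pos"].round(4),"ang",a.round(2),"w",s["grip_width"].round(4),"F",s["ft_force"].round(2),"g",s["grasp_force"],"j",np.round(s["joints"],2))
    print("need",np.round([(d[0]*np.cos(t)+d[1]*np.sin(t))/.02,(d[0]*np.sin(t)-d[1]*np.cos(t))/.02,-d[2]/.02,-(deg-a)/5],2), "tilt",M[:,2].round(3))
E
python3 -c "
from h import *
go(.5057,-.1795,.057,25)"
```

```text
Traceback (most recent call last):
  File "h.py", line 30, in go
    print("t",s["time_s"],"tcp",s["tcp_pos"].round(4),"ang",a.round(2),"w",s["grip_width"].round(4),"F",s["ft_force"].round(2),"g",s["grasp_force"],"j",np.round(s["joints"],2))
                                                                           ^^^^^^^^^^^^^^^^^^^^^
AttributeError: 'float' object has no attribute 'round'
```

Request:
move_arm:
  increments:
    - [0,0,1,0,0.85]
    - [0,0,1,0,0.85]
    - [0,0,1,0,0.85]
    - [0,0,1,0,0.85]
    - [0,0,1,0,0.85]
    - [0,0,0,0,0.85]
    - [0,0,0,0,0.85]
    - [0,0,0,0,0.85]

```text
time_s: 2.77
tcp_pos: [0.4921, -0.1977, 0.1403]
ee_rot: [0.976, 0.216, 0.0, 0.0]
ft_force: [0.5, -0.2, 0.3]
grip_width: 0.0726
grasp_force: 0.0
```

```bash
sed -i 's/s\["grip_width"\].round(4)/round(float(s["grip_width"]),4)/' h.py
python3 -c "
from h import *
go(.5057,-.1795,.057,25)"
```

```text
t 2.7667 tcp [ 0.4921 -0.1977  0.1403] ang 24.99 w 0.0726 F [ 0.47 -0.22  0.31] g 0.0 j [-0.38  0.25 -0.37  0.95 -0.    2.32]
need [ 1.   -0.54  4.16 -0.  ] tilt [ 0.001 -0.    -1.   ]
```

Request:
move_arm:
  increments:
    - [0.5,-0.27,0,0,0.85]
    - [0.5,-0.27,0,0,0.85]
    - [0,0,0.7,0,0.85]
    - [0,0,0.7,0,0.85]
    - [0,0,0.7,0,0.85]
    - [0,0,0,0,0.85]
    - [0,0,0,0,0.85]
    - [0,0,0,0,0.85]

```text
time_s: 3.43
tcp_pos: [0.5064, -0.1787, 0.0984]
ee_rot: [0.976, 0.217, 0.001, 0.0]
ft_force: [-0.1, 0.2, 0.4]
grip_width: 0.0724
grasp_force: 0.0
```

```bash
python3 -c "
from h import *
go(.5057,-.1795,.057,25)
a=snap('side','s1')
t=snap('top','t1')
C=np.hstack([cv2.resize(a[150:240,225:305],(480,540),interpolation=cv2.INTER_CUBIC),cv2.resize(t[150:240,240:290],(300,540),interpolation=cv2.INTER_CUBIC)])
cv2.imwrite('pics/v1.png',C)"
```

```text
t 3.4333 tcp [ 0.5064 -0.1787  0.0984] ang 25.06 w 0.0724 F [-0.08  0.17  0.43] g 0.0 j [-0.34  0.3  -0.41  0.86  0.    2.36]
need [-0.05  0.02  2.07  0.01] tilt [ 0.001 -0.    -1.   ]
```

View pics/v1.png

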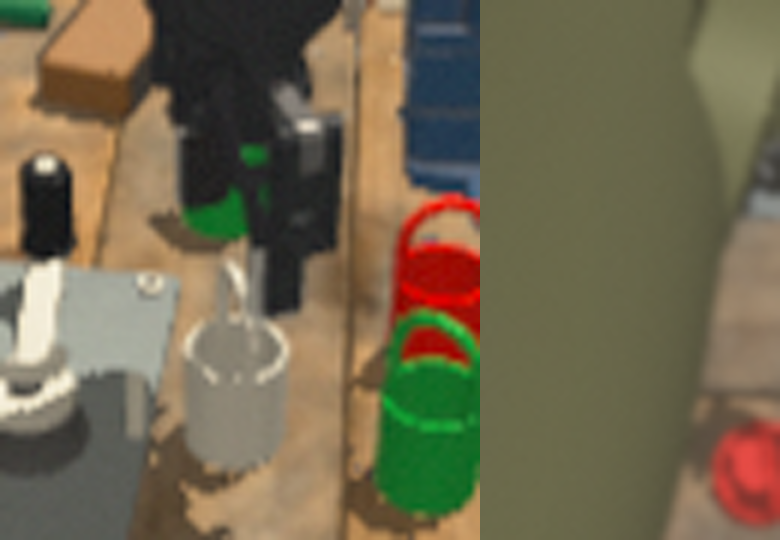

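The open fingers straddle the handle: the near finger is at (285,250) and the arch top at (230,265). The top view is blocked by the arm. I descend and close.

Request:
move_arm:
  increments:
    - [0,0,0.7,0,0.85]
    - [0,0,0.7,0,0.85]
    - [0,0,0.67,0,0.85]
    - [0,0,0,0,0.85]
    - [0,0,0,0,0.3]
    - [0,0,0,0,0.3]
    - [0,0,0,0,0.3]
    - [0,0,0,0,0.3]
  force: 30

```text
time_s: 4.2
tcp_pos: [0.5064, -0.1794, 0.0573]
ee_rot: [0.976, 0.217, 0.001, 0.001]
ft_force: [0.6, 0.1, 5.4]
grip_width: 0.0435
grasp_force: 30.3
```

Request:
move_arm:
  increments:
    - [0,0,0,0,0.3]
    - [0,0,0,0,0.3]
    - [0,0,0,0,0.3]
    - [0,0,0,0,0.3]
    - [0,0,-0.5,0,0.3]
    - [0,0,-0.5,0,0.3]
    - [0,0,-0.5,0,0.3]
    - [0,0,0,0,0.3]

```text
time_s: 4.87
tcp_pos: [0.507, -0.1796, 0.0886]
ee_rot: [0.976, 0.217, 0.002, 0.001]
ft_force: [1.4, -0.1, -0.8]
grip_width: 0.0431
grasp_force: 30.9
```

```bash
python3 -c "
from h import *
go(.505,-.040,.140,-2.4)
a=snap('side','s2')
cv2.imwrite('pics/v2.png',cv2.resize(a[130:240,215:305],(490,600),interpolation=cv2.INTER_CUBIC))"
```

```text
t 4.8667 tcp [ 0.507  -0.1796  0.0886] ang 25.02 w 0.0431 F [ 1.42 -0.15 -0.82] g 30.90066835284233 j [-0.34  0.3  -0.42  0.84 -0.    2.36]
need [-0.39 -6.97 -2.57  5.48] tilt [ 0.004 -0.001 -1.   ]
```

View pics/v2.png

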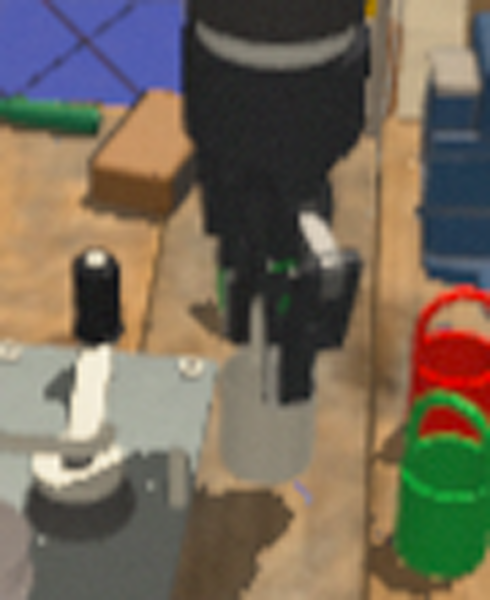

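Grasped: the pail hangs in the fingers at (265,420), clear of the bench. Next I lift it and turn it to line up with the base.

Request:
move_arm:
  increments:
    - [0,0,-0.52,0.9,0.3]
    - [0,0,-0.52,0.9,0.3]
    - [0,0,-0.52,0.9,0.3]
    - [0,0,-0.52,0.9,0.3]
    - [0,0,-0.52,0.9,0.3]
    - [0,0,0,0.9,0.3]
    - [0,0,0,0,0.3]
    - [0,0,0,0,0.3]

```text
time_s: 5.58
tcp_pos: [0.5051, -0.1789, 0.1376]
ee_rot: [1.0, -0.016, -0.0, -0.0]
ft_force: [-0.2, 0.0, -2.6]
grip_width: 0.0432
grasp_force: 30.9
```

Request:
move_arm:
  increments:
    - [0,-0.6,0,0,0.3]
    - [0,-1,0,0,0.3]
    - [0,-1,0,0,0.3]
    - [0,-1,0,0,0.3]
    - [0,-1,0,0,0.3]
    - [0,-1,0,0,0.3]
    - [0,-0.9,0,0,0.3]
    - [0,-0.4,0,0,0.3]

```text
time_s: 6.25
tcp_pos: [0.5094, -0.0386, 0.1374]
ee_rot: [1.0, -0.015, -0.001, -0.001]
ft_force: [0.1, -0.1, -1.3]
grip_width: 0.0434
grasp_force: 31.0
```

Request:
move_arm:
  increments:
    - [0,0,0,0,0.3]
    - [0,0,0,0,0.3]
    - [0,0,0,0,0.3]
    - [0,0,0,0,0.3]
    - [0,0,0,0,0.3]
    - [0,0,0,0,0.3]
    - [0,0,0,0,0.3]
    - [0,0,0,0,0.3]

```text
time_s: 6.92
tcp_pos: [0.5101, -0.0414, 0.1379]
ee_rot: [1.0, -0.018, 0.0, 0.0]
ft_force: [-0.3, 0.5, -1.3]
grip_width: 0.0432
grasp_force: 31.0
```

```bash
python3 -c "
from h import *
go(.505,-.041,.141,-2.4)
a=snap('side','s3')
print(proj('side',[.505,-.041,.141]))
cv2.imwrite('pics/v3.png',cv2.resize(a[110:250,180:340],(685,600),interpolation=cv2.INTER_CUBIC))"
```

```text
t 6.9167 tcp [ 0.5101 -0.0414  0.1379] ang -2.01 w 0.0432 F [-0.29  0.48 -1.33] g 30.955155193805695 j [-0.08  0.22 -0.42  0.94 -0.    3.1 ]
need [-0.26 -0.01 -0.15  0.08] tilt [ 0. -0. -1.]
[260.99564617 216.55637882]
```

View pics/v3.png

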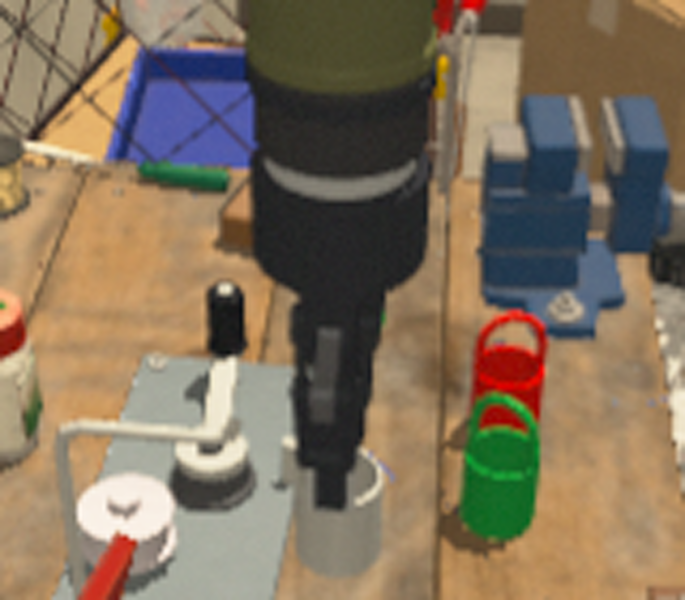

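The pail is held in front of the hook tip. In this crop the rim is near (345,480) and the rod runs from (70,430) to (225,430). I raise it slightly and slide it along the rod.

Request:
move_arm:
  increments:
    - [0,0,-0.12,0,0.3]
    - [0.3,0,0,0,0.3]
    - [0.5,0,0,0,0.3]
    - [0.5,0,0,0,0.3]
    - [0.5,0,0,0,0.3]
    - [0.3,0,0,0,0.3]
    - [0,0,0,0,0.3]
    - [0,0,0,0,0.3]

```text
time_s: 7.63
tcp_pos: [0.5523, -0.0425, 0.1399]
ee_rot: [1.0, -0.017, -0.0, -0.0]
ft_force: [-0.5, -0.1, -0.1]
grip_width: 0.0432
grasp_force: 31.0
```

Request:
move_arm:
  increments:
    - [0.3,0,0,0,0.3]
    - [0.5,0,0,0,0.3]
    - [0.5,0,0,0,0.3]
    - [0.5,0,0,0,0.3]
    - [0.3,0,0,0,0.3]
    - [0,0,0,0,0.3]
    - [0,0,0,0,0.3]
    - [0,0,0,0,0.3]

```text
time_s: 8.3
tcp_pos: [0.5936, -0.044, 0.1401]
ee_rot: [1.0, -0.017, -0.0, -0.0]
ft_force: [-0.4, 0.3, -1.0]
grip_width: 0.0432
grasp_force: 31.0
```

```bash
python3 -c "
from h import *
go(.592,-.044,.123,-2)
a=snap('side','s4')
cv2.imwrite('pics/v4.png',cv2.resize(a[110:250,180:320],(600,600),interpolation=cv2.INTER_CUBIC))"
```

```text
t 8.3 tcp [ 0.5936 -0.044   0.1401] ang -1.98 w 0.0432 F [-0.43  0.32 -1.03] g 30.955331549048424 j [-0.07  0.36 -0.21  1.   -0.    3.1 ]
need [-0.08  0.    0.85  0.  ] tilt [-0.001  0.    -1.   ]
```

View pics/v4.png

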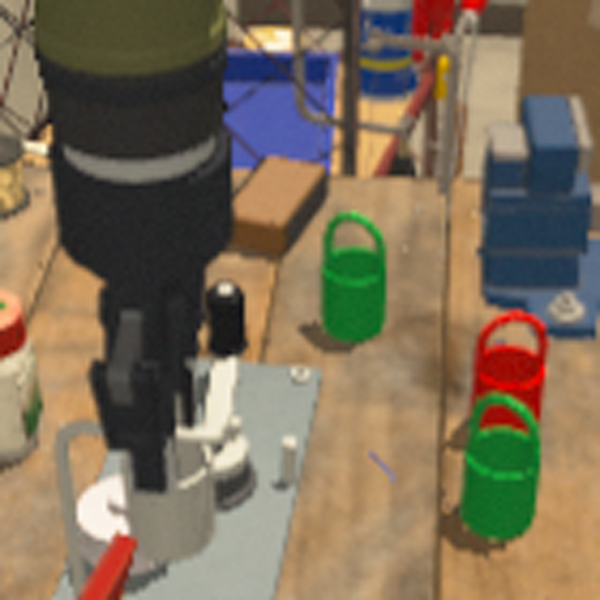

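The handle is threaded over the rod: the tip shows in front at (205,435) and there is no contact force. Lowering.

Request:
move_arm:
  increments:
    - [0,0,0.2,0,0.3]
    - [0,0,0.2,0,0.3]
    - [0,0,0.2,0,0.3]
    - [0,0,0.1,0,0.3]
    - [0,0,0.1,0,0.3]
    - [0,0,0,0,0.3]
    - [0,0,0,0,0.3]
    - [0,0,0,0,0.3]

```text
time_s: 9.02
tcp_pos: [0.5941, -0.044, 0.1244]
ee_rot: [1.0, -0.017, 0.0, 0.0]
ft_force: [0.0, 0.5, -1.2]
grip_width: 0.0434
grasp_force: 31.1
```

Request:
move_arm:
  increments:
    - [0,0,0.05,0,0.3]
    - [0,0,0,0,0.3]
    - [0,0,0.05,0,0.3]
    - [0,0,0,0,0.3]
    - [0,0,0.05,0,0.3]
    - [0,0,0,0,0.3]
    - [0,0,0,0,0.3]
    - [0,0,0,0,0.3]

```text
time_s: 9.68
tcp_pos: [0.5949, -0.044, 0.1231]
ee_rot: [1.0, -0.017, 0.001, 0.0]
ft_force: [-2.2, 0.6, 9.1]
grip_width: 0.0431
grasp_force: 31.8
```

Request:
move_arm:
  increments:
    - [0,0,-0.07,0,0.3]
    - [0,0,0,0,0.3]
    - [0,0,0,0,0.55]
    - [0,0,0,0,0.6]
    - [0,0,0,0,0.7]
    - [0,0,0,0,0.8]
    - [0,0,0,0,0.9]
    - [0,0,0,0,0.9]

```text
time_s: 10.35
tcp_pos: [0.5939, -0.044, 0.1225]
ee_rot: [1.0, -0.017, -0.0, -0.0]
ft_force: [-0.6, 0.1, -0.4]
grip_width: 0.0766
grasp_force: 0.0
```

Request:
move_arm:
  increments:
    - [0,0,0,0,0.9]
    - [0,0,0,0,0.9]
    - [0,0,0,0,0.9]
    - [0,0,0,0,0.9]
    - [0,0,-0.3,0,0.9]
    - [0,0,-0.5,0,0.9]
    - [0,0,-0.5,0,0.9]
    - [0,0,-0.5,0,0.9]

```text
time_s: 11.02
tcp_pos: [0.5944, -0.044, 0.1603]
ee_rot: [1.0, -0.017, 0.0, 0.0]
ft_force: [-0.2, 0.3, 0.4]
grip_width: 0.0772
grasp_force: 0.0
```

Request:
move_arm:
  increments:
    - [0,0,-0.6,0,0.9]
    - [0,0,-1,0,0.9]
    - [0,0,-1,0,0.9]
    - [0,0,-1,0,0.9]
    - [0,0,-1,0,0.9]
    - [0,0,-0.5,0,0.9]
    - [0,0,0,0,0.9]
    - [0,0,0,0,0.9]

```text
time_s: 11.68
tcp_pos: [0.5944, -0.044, 0.2613]
ee_rot: [1.0, -0.017, 0.001, 0.0]
ft_force: [-0.2, -0.1, -0.6]
grip_width: 0.0768
grasp_force: 0.0
```

```bash
python3 -c "
from h import *
go(.5972,-.2645,.25,92.6)
a=snap('side','s5')
t=snap('top','t5')
C=np.hstack([cv2.resize(a[150:250,180:280],(400,400),interpolation=cv2.INTER_CUBIC),cv2.resize(t[120:220,190:290],(400,400),interpolation=cv2.INTER_CUBIC)])
cv2.imwrite('pics/v5.png',C)"
```

```text
t 11.6833 tcp [ 0.5944 -0.044   0.2613] ang -1.97 w 0.0768 F [-0.2  -0.11 -0.63] g 0.0 j [-0.07  0.3  -0.02  1.25 -0.    3.1 ]
need [-11.02  -0.36   0.56 -18.91] tilt [ 0.002 -0.    -1.   ]
```

View pics/v5.png

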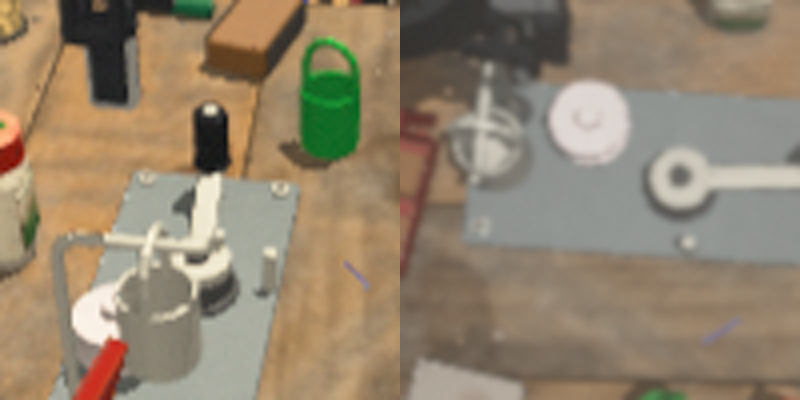

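The pail hangs on the rod, with the arch over it at (155,235) in the side crop and the fingers clear above. Next is the roller.

Request:
move_arm:
  increments:
    - [0,0.6,0,0,0.65]
    - [0,1,0,0,0.65]
    - [0,1,0,0,0.65]
    - [0,1,0,0,0.65]
    - [0,1,0,0,0.65]
    - [0,1,0,0,0.65]
    - [0,1,0,0,0.65]
    - [0,1,0,0,0.65]

```text
time_s: 12.45
tcp_pos: [0.5879, -0.1976, 0.2594]
ee_rot: [1.0, -0.017, -0.001, -0.0]
ft_force: [0.1, 0.6, 0.4]
grip_width: 0.0555
grasp_force: 0.0
```

Request:
move_arm:
  increments:
    - [0,1,0,0,0.65]
    - [0,1,0,0,0.65]
    - [0,1,0,-0.8,0.65]
    - [0,0,0,-1,0.65]
    - [0,0,0,-1,0.65]
    - [0,0,0,-1,0.65]
    - [0,0,0,-1,0.65]
    - [0,0,0,-1,0.65]

```text
time_s: 13.12
tcp_pos: [0.5857, -0.2567, 0.2593]
ee_rot: [0.972, 0.235, -0.001, -0.001]
ft_force: [0.1, 0.6, 0.2]
grip_width: 0.056
grasp_force: 0.0
```

Request:
move_arm:
  increments:
    - [0,0,1,-1,0.65]
    - [0,0,1,-1,0.65]
    - [0,0,1,-1,0.65]
    - [0,0,1,-1,0.65]
    - [0,0,1,-1,0.65]
    - [0,0,0.5,-1,0.65]
    - [0,0,0,-1,0.65]
    - [0,0,0,-1,0.65]

```text
time_s: 13.78
tcp_pos: [0.5848, -0.2561, 0.148]
ee_rot: [0.833, 0.554, -0.001, -0.002]
ft_force: [0.0, -0.3, -0.4]
grip_width: 0.0558
grasp_force: 0.0
```

Request:
move_arm:
  increments:
    - [0,0,0,-1,0.65]
    - [0,0,0,-1,0.65]
    - [0,0,0,-1,0.65]
    - [0,0,0,-1,0.65]
    - [0,0,0,-1,0.65]
    - [0,0,0,0,0.65]
    - [0,0,0,0,0.65]
    - [0,0,0,0,0.65]

```text
time_s: 14.45
tcp_pos: [0.5861, -0.2562, 0.15]
ee_rot: [0.695, 0.719, -0.0, -0.001]
ft_force: [0.5, 0.5, 0.2]
grip_width: 0.0555
grasp_force: 0.0
```

```bash
python3 -c "
from h import *
go(.5968,-.2645,.05,92.6)"
```

```text
t 14.45 tcp [ 0.5861 -0.2562  0.15  ] ang 91.88 w 0.0555 F [0.51 0.48 0.22] g 0.0 j [-0.41  0.43 -0.08  1.06 -0.    1.13]
need [-0.44  0.51  5.   -0.14] tilt [-0.001  0.    -1.   ]
```

Request:
move_arm:
  increments:
    - [-0.44,0.51,0,-0.14,0.65]
    - [0,0,1,0,0.65]
    - [0,0,1,0,0.65]
    - [0,0,1,0,0.65]
    - [0,0,1,0,0.65]
    - [0,0,1,0,0.65]
    - [0,0,0,0,0.65]
    - [0,0,0,0,0.65]

```text
time_s: 15.12
tcp_pos: [0.596, -0.2639, 0.0496]
ee_rot: [0.69, 0.723, -0.001, -0.001]
ft_force: [1.1, -0.3, -0.0]
grip_width: 0.0551
grasp_force: 0.0
```

Request:
move_arm:
  increments:
    - [0,0,0,0,0.65]
    - [0,0,0,0,0.1]
    - [0,0,0,0,0.1]
    - [0,0,0,0,0.1]
    - [0,0,0,0,0.1]
    - [0,0,0,0,0.1]
    - [0,0,0,0,0.1]
    - [0,0,0,0,0.1]
  force: 40

```text
time_s: 15.78
tcp_pos: [0.597, -0.2648, 0.0524]
ee_rot: [0.69, 0.724, -0.0, 0.001]
ft_force: [-4.2, -0.3, 8.5]
grip_width: 0.0228
grasp_force: 38.9
```

```bash
python3 -c "
from h import *
go(.5006,-.2038,.05,23.6)"
```

```text
t 15.7833 tcp [ 0.597  -0.2648  0.0524] ang 92.7 w 0.0228 F [-4.2  -0.32  8.47] g 38.85255846194923 j [-0.42  0.53 -0.16  0.87 -0.    1.11]
need [-3.19 -4.73  0.12 13.82] tilt [ 0.    -0.001 -1.   ]
```

Request:
move_arm:
  increments:
    - [0,0,-0.1,0,0.1]
    - [0,-0.1,0,0.2,0.1]
    - [0,-0.218,0,0.5,0.1]
    - [0.005,-0.218,0,0.5,0.1]
    - [0.005,-0.218,0,0.5,0.1]
    - [0.005,-0.218,0,0.5,0.1]
    - [0.005,-0.218,0,0.5,0.1]
    - [0.005,-0.218,0,0.5,0.1]

```text
time_s: 16.45
tcp_pos: [0.5702, -0.2623, 0.0528]
ee_rot: [0.785, 0.619, 0.001, 0.001]
ft_force: [3.4, -1.4, -7.2]
grip_width: 0.0227
grasp_force: 40.8
```

```bash
cat >> h.py <<'E'
def arc():
    s=telemetry.observe();v=s["tcp_pos"][:2]-[.5922,-.1638]
    print("r",np.hypot(*v),"armdir",np.degrees(np.arctan2(v[1],v[0])),"swing",-87.4-np.degrees(np.arctan2(v[1],v[0])))
    go(.5006,-.2038,.052,23.6)
E
python3 -c "
from h import *
arc()"
```

```text
r 0.10090575894331875 armdir -102.56495127564736 swing 15.164951275647354
t 16.45 tcp [ 0.5702 -0.2623  0.0528] ang 76.55 w 0.0227 F [ 3.35 -1.38 -7.23] g 40.777943255379796 j [-0.43  0.49 -0.23  0.85  0.    1.37]
need [-2.02 -4.07  0.04 10.59] tilt [ 0.002 -0.001 -1.   ]
```

Request:
move_arm:
  increments:
    - [0.005,-0.218,0.06,0.5,0.1]
    - [0.005,-0.218,0,0.5,0.1]
    - [0.005,-0.218,0,0.5,0.1]
    - [0.005,-0.218,0,0.5,0.1]
    - [0.005,-0.218,0,0.5,0.1]
    - [0.005,-0.218,0,0.5,0.1]
    - [0.005,-0.218,0,0.5,0.1]
    - [0.005,-0.218,0,0.5,0.1]

```text
time_s: 17.12
tcp_pos: [0.5395, -0.2493, 0.0526]
ee_rot: [0.881, 0.474, 0.001, 0.002]
ft_force: [3.3, -2.2, -2.7]
grip_width: 0.0223
grasp_force: 41.2
```

Request:
move_arm:
  increments:
    - [0.005,-0.218,0,0.5,0.1]
    - [0.005,-0.218,0,0.5,0.1]
    - [0.005,-0.218,0,0.5,0.1]
    - [0.005,-0.218,0,0.5,0.1]
    - [0.005,-0.218,0,0.5,0.1]
    - [0.005,-0.218,0,0.5,0.1]
    - [0.005,-0.218,0,0.5,0.1]
    - [0.005,-0.218,0,0.5,0.1]

```text
time_s: 17.78
tcp_pos: [0.5142, -0.2261, 0.0527]
ee_rot: [0.95, 0.313, 0.001, 0.002]
ft_force: [3.3, -5.3, -2.4]
grip_width: 0.0227
grasp_force: 41.1
```

```bash
python3 -c "
from h import *
arc()"
```

```text
r 0.09984725414266157 armdir -141.39069133674906 swing 53.99069133674905
t 17.7833 tcp [ 0.5142 -0.2261  0.0527] ang 36.52 w 0.0227 F [ 3.27 -5.34 -2.44] g 41.14767306949943 j [-0.41  0.38 -0.41  0.78 -0.    2.09]
need [-0.18 -1.29  0.03  2.58] tilt [ 0.004 -0.004 -1.   ]
```

Request:
move_arm:
  increments:
    - [0.005,-0.218,0,0.5,0.1]
    - [0.005,-0.218,0,0.5,0.1]
    - [0.005,-0.218,0,0.5,0.1]
    - [0.005,-0.218,0,0.5,0.1]
    - [0.005,-0.15,0,0.35,0.1]
    - [0.005,-0.1,0,0.2,0.1]
    - [0,0,0,0,0.1]
    - [0,0,0,0,0.1]

```text
time_s: 18.45
tcp_pos: [0.5028, -0.207, 0.0527]
ee_rot: [0.978, 0.207, 0.001, 0.003]
ft_force: [1.6, -6.0, -2.3]
grip_width: 0.0229
grasp_force: 41.2
```

```bash
python3 -c "
from h import *
arc()"
```

```text
r 0.0993113142145705 armdir -154.23793197275666 swing 66.83793197275665
t 18.45 tcp [ 0.5028 -0.207   0.0527] ang 23.89 w 0.0229 F [ 1.63 -6.04 -2.31] g 41.22101683169603 j [-0.39  0.35 -0.45  0.76 -0.    2.34]
need [-0.04 -0.19  0.03  0.06] tilt [ 0.003 -0.005 -1.   ]
```

Request:
move_arm:
  increments:
    - [0,-0.08,0,0,0.1]
    - [0,0,0,0,0.1]
    - [0,-0.08,0,0,0.1]
    - [0,0,0,0,0.1]
    - [0,-0.06,0,0,0.1]
    - [0,0,0,0,0.1]
    - [0,0,0,0,0.1]
    - [0,0,0,0,0.1]

```text
time_s: 19.12
tcp_pos: [0.5018, -0.2048, 0.0528]
ee_rot: [0.978, 0.207, 0.001, 0.004]
ft_force: [5.3, -13.3, -5.1]
grip_width: 0.0231
grasp_force: 41.0
```

```bash
python3 -c "
from h import *
arc()"
```

```text
r 0.0992491435944211 armdir -155.57570139331622 swing 68.17570139331622
t 19.1167 tcp [ 0.5018 -0.2048  0.0528] ang 23.84 w 0.0231 F [  5.3  -13.28  -5.09] g 40.97841212991625 j [-0.38  0.35 -0.46  0.76 -0.01  2.34]
need [-0.04 -0.07  0.04  0.05] tilt [ 0.004 -0.008 -1.   ]
```

Request:
move_arm:
  increments:
    - [0,0,0,0,0.1]
    - [0,0,0,0,0.1]
    - [0,0,0,0,0.1]
    - [0,0,0,0,0.1]
    - [0,0,0,0,0.1]
    - [0,0,0,0,0.1]
    - [0,0,0,0,0.1]
    - [0,0,0,0,0.1]

```text
time_s: 19.78
tcp_pos: [0.5018, -0.2049, 0.0528]
ee_rot: [0.978, 0.206, 0.001, 0.004]
ft_force: [4.2, -12.6, -6.4]
grip_width: 0.0229
grasp_force: 41.0
```

```bash
python3 -c "
from h import *
arc()
a=snap('side','s6');b=cv2.imread('pics/s5.png')
d=cv2.absdiff(a,b).max(2)
print('pail region diff',d[205:246,205:232].mean(), 'changed px',(d[205:246,205:232]>40).sum())"
```

```text
r 0.0992715460392266 armdir -155.56194287524545 swing 68.16194287524544
t 19.7833 tcp [ 0.5018 -0.2049  0.0528] ang 23.83 w 0.0229 F [  4.21 -12.56  -6.45] g 40.977487256750464 j [-0.38  0.35 -0.46  0.76 -0.01  2.34]
need [-0.03 -0.07  0.04  0.05] tilt [ 0.004 -0.008 -1.   ]
pail region diff 18.582655826558266 changed px 186
```

```bash
python3 -c "
from h import *
a=cv2.imread('pics/s6.png',0);b=cv2.imread('pics/s5.png',0)
T=b[212:246,207:233];R=cv2.matchTemplate(a[200:258,195:245],T,cv2.TM_CCOEFF_NORMED)
print(cv2.minMaxLoc(R),'expect (12,12)')
d=cv2.absdiff(a,b)[205:246:3,203:236:2];print(d)"
```

```text
(0.015502446331083775, 0.5246946811676025, (16, 18), (12, 12)) expect (12,12)
[[  6   6   5   4   4   4   5   5   5   1   4   6  56  59  62  60   6]
 [ 73  65   6   5   8   4   4   4   6   1   4   3   5  37  48   8   5]
 [  3   6   5   5   6   5   3   5   5   7   6   4   3   3   1   3  46]
 [  3   4   3   6   5   6   5   7   6   0  96  99  16  23   4 104 106]
 [  4   5   4   4  17  63   4   6   4   2   6  69 108 107 106 105  82]
 [  4   4  22  12   4   2   5   5   3   5   4   4  21  53   2   2  16]
 [101 104 104  12  10   7   5   3   2   5   2   3   6  43   1   4   2]
 [104  84 104  17   2   2   6   5   4   5   3   4   2  13   5  31  38]
 [105  76   4   3   5   4   3   5   5   8   4   4   4  18  47  55  84]
 [105 106 106  74   5   3   1   5   3   4   4   1   2  16  80  80  81]
 [ 78  90   4   6   3   4   5   2   3   4   5   3   5  17  73  80  81]
 [  3   5   2   2   1   3   4   4   1   3   5   2   2  15  77  82  80]
 [  2   3   4   2   5   3   5   5   4   4   1   4   5  57  79  79  79]
 [  2   6   3   4   4   3   2   6   3   4  10  28  76  82  78  78  81]]
```

The pail hasn't moved; only shadows behind it changed. The roller is pressed against its stop, so I'm handing in.

```bash
python3 -c "
from h import *
print(r.close_job())"
```

```text
the job is handed in; nothing more can be done
None
```

I handed the job in with the pail hanging on the hook and the fingers still holding the tensioner arm at its stop (about 68° of swing, against 68.75° nominal); no verdict came back, and I couldn't confirm that gripping the roller counts as touching the tension arm.

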